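# Feel-test three spring latches and mount the good one

## Robot

A 6-joint arm with a two-finger parallel gripper is mounted at the origin on the work surface; the furniture and walls round the work are solid. World frame = base frame: x ahead of the robot, y to its left, z up, the work surface at z = 0. Lengths are in m, angles in rad, forces in N, time in s.
With the tool pointing down it reaches from about 0.325 to 0.75 m from the base axis. Payload 7.6 kg.
Tool frame: the origin (TCP) lies midway between the tips of the shut fingers; the grasp point (between the pads) lies bot.hold_point_z behind it (bot.hold_point_z is the distance from the TCP to the grasp point, in m); z points along the fingers, y is the line along which they close (so a half turn about z gives the same grasp; the last joint's range is limited). The gripper opens to 85 mm and grips with 20 to 120 N. Pads are 22 mm wide; open, the fingers measure 114 mm over their backs; the gripper's body (76 mm by 85 mm) begins 54 mm behind the grasp point. The pads swing forward as they close: fully open they stand 13 mm farther back than shut.
Start: joints at [1.032, 0.052, 1.401, -0, 1.689, -0.07], TCP at [0.237, 0.468, 0.231] pointing down, gripper open.
Joint ranges: [-2.9, 2.9], [-0.91, 2.17], [0.12, 2.37], [-1.06, 4.2], [0.26, 2.73], [-2.93, 2.93]. Speed limits (rad/s): [2.57, 2.57, 3.01, 3.14, 3.14, 3.14].

## Interface

Orientations are given as a rotation vector (axis times angle).
In Python, from workcell import sensors, optics, finish_job, bot gives the robot as it stands.
- The arm moves only by the tool apply_moves, never from a script. Its argument "commands" is one flat list of numbers, 7 for each row, row after row: the shift along the world's x, y, z normalised to -1 to 1, where 1 is 50 cm, then the turn, a rotation vector about the world's x, y, z normalised to -1 to 1, where 1 is 60 degrees, then the opening, from -1 (shut) to 1 (fully open). A call has 1 to 20 rows; each row is the pose to reach, as a shift and turn from the pose commanded when the call began; what a row does not reach only later rows make up. A row lasts 1/8 s, in which the tool goes at most 62.5 mm and 10.7 degrees, less where a joint would pass 70% of its speed; a pose out of reach is approached as far as the arm can. A call with a number of a shift or a turn outside -1 to 1 is refused whole. A call with a gripper value outside its range is refused whole. The fingers move at their own pace and stop on an object; "force" is the grip in N (left out, the last holds). Time passes only in rows, so rows that repeat a pose let the fingers close. It gives the time, the measured TCP pose, the force, the opening and the grip force at its end, in the units of the state.
- sensors.observe(): the state, without advancing time (a new reading comes with each control period).
- optics.read_camera(name): name is "side" or "top"; returns the picture (420x560x3 uint8, red, green, blue); there is no depth.
- optics.get_calibration(name): a dict with "mtx" (3x3 intrinsics, pixels), "dist_coeffs" ([k1, k2, p1, p2, k3] as OpenCV has them; the pictures are not rectified), "R" (3x3) and "t" (3): a world point X has camera coordinates R X + t. Camera axes: x right, y down, z forward; pixel columns grow to the right and rows downward; lengths in m; the calibration is good to about 2 mm. A picture is of the moment at which its call begins. get_calibration takes no time and is no camera call.
- finish_job(): hands the job in; it is judged then, once.
The state is a dict: "time": time; "joints": joint angles; "joint_vel": joint speeds; "joint_efforts": joint torques, N m; "tcp_pos": TCP position; "tool_rot": TCP orientation; "force": force on the tool from outside, world axes, zero at the start; "wrist_torque": the same for the moment, N m; "width": finger opening in m; "finger_force": force on a finger pad.
Only numpy, scipy, OpenCV 4.12 (cv2) and the standard library are available. Lean on these libraries where they do the work, as an engineer would, in place of code of your own. Each camera call takes 0.05 s, during which the arm holds its last target. There are 200 camera calls.

## Task

Test the three spring latches where they stand: push each one's cap straight down until it clicks and stays down, feeling how much force it takes, and never bear on a cap with more than 20 N. Exactly one of them releases within the limits of 6 to 12 N: seat that latch upright and fully home in the pocket of the aluminium plate and let go of it. Leave the two rejects standing where they are, with their caps down.

Things in the scene. Friction and masses are not known exactly. Their poses are not given: they have to be found in the camera images.
- cap_a: push cap of latch a: aluminium, 24 x 18 mm, on top of the latch. Origin: centre of its flat top face, 62 mm above the latch's underside when up; z up, x along its 24 mm side (the latch's length). It slides 9.5 mm straight down to a stop and is then still 4.5 mm clear of the housing
- plunger_a (a joint): travel of push cap a in m: 0 up, 0.0095 on its stop. The resistance starts at 0.8 of its peak, peaks at about 2.5 mm (this peak is the release force) and fades to nothing at about 8 mm; there it clicks: the cap drops away under the finger to its stop and stays down by itself. Let go earlier and it springs back up
- latch_a_mid (a point): latch a: loose black housing 50 long (x) x 32 wide (y) x 48 mm high, 0.4 kg; a steel tongue stands out up to 9 mm from its -x end, 27 mm up. Point: centre of the housing, 24 mm above its underside; z up. Grasp across the width. The three latches look alike, in any order: one releases at about 4 N, one at about 9 N, one at about 15 N; which is which can only be felt
- cap_b: push cap of latch b: aluminium, 24 x 18 mm, on top of the latch. Origin: centre of its flat top face, 62 mm above the latch's underside when up; z up, x along its 24 mm side (the latch's length). It slides 9.5 mm straight down to a stop and is then still 4.5 mm clear of the housing
- plunger_b (a joint): travel of push cap b in m: 0 up, 0.0095 on its stop. The resistance starts at 0.8 of its peak, peaks at about 2.5 mm (this peak is the release force) and fades to nothing at about 8 mm; there it clicks: the cap drops away under the finger to its stop and stays down by itself. Let go earlier and it springs back up
- latch_b_mid (a point): latch b: loose black housing 50 long (x) x 32 wide (y) x 48 mm high, 0.4 kg; a steel tongue stands out up to 9 mm from its -x end, 27 mm up. Point: centre of the housing, 24 mm above its underside; z up. Grasp across the width. The three latches look alike, in any order: one releases at about 4 N, one at about 9 N, one at about 15 N; which is which can only be felt
- cap_c: push cap of latch c: aluminium, 24 x 18 mm, on top of the latch. Origin: centre of its flat top face, 62 mm above the latch's underside when up; z up, x along its 24 mm side (the latch's length). It slides 9.5 mm straight down to a stop and is then still 4.5 mm clear of the housing
- plunger_c (a joint): travel of push cap c in m: 0 up, 0.0095 on its stop. The resistance starts at 0.8 of its peak, peaks at about 2.5 mm (this peak is the release force) and fades to nothing at about 8 mm; there it clicks: the cap drops away under the finger to its stop and stays down by itself. Let go earlier and it springs back up
- latch_c_mid (a point): latch c: loose black housing 50 long (x) x 32 wide (y) x 48 mm high, 0.4 kg; a steel tongue stands out up to 9 mm from its -x end, 27 mm up. Point: centre of the housing, 24 mm above its underside; z up. Grasp across the width. The three latches look alike, in any order: one releases at about 4 N, one at about 9 N, one at about 15 N; which is which can only be felt
- seat_floor (a point): seat: fixed aluminium plate 100 (x) x 80 (y) x 12 mm on the table, with one rectangular pocket in its middle, 55 mm along x, 37 mm along y, 8 mm deep, bevelled edges; it takes a latch's foot either way round with 2.5 mm to spare on each side. Point: centre of the pocket's floor, 4 mm above the table; z up, x along the pocket's length

How it is judged:
On the way:
1. all three caps have been pushed until they clicked and stay down, with all three latches still upright where they stood (value of joint each of plunger_a, plunger_b, plunger_c above 0.0085 m and distance of each of latch_a_mid, latch_b_mid, latch_c_mid from where it was at the start of the episode below 0.04 m), for 0.2 s.
At the end, for the whole second after the job is handed in: all three caps are clicked down (past 8.5 mm); the latch that releases between 6 and 12 N stands upright (within 0.06 rad) in the pocket, on its floor (within 2.5 mm) and within 4.5 mm of its centre, lengthwise along the pocket; the other two stand upright within 40 mm of where they stood (value of joint each of plunger_a, plunger_b, plunger_c above 0.0085 m and horizontal distance between latch_c_mid and seat_floor below 0.0045 m and z of latch_c_mid in the frame of seat_floor below 0.0265 m and angle between latch_c_mid's own z axis and vertical below 0.06 rad and angle between the x axis of latch_c_mid and the x axis of seat_floor, either way round below 0.2 rad and distance of each of latch_a_mid, latch_b_mid from where it was at the start of the episode below 0.04 m and angle between each of latch_a_mid, latch_b_mid's own z axis and vertical below 0.1 rad); the robot touches nothing.
It fails at once if a push cap is loaded with more than 22 N (contact force between any of cap_a, cap_b, cap_c and anything else above 22 N).
It also fails if it takes over 72 s, if anything falls off the work surface, if the arm or the gripper's body presses on something with over 40 N, if the wrist force passes 120 N, or if a joint passes its speed limit or range.

## Working session

There is one attempt and no reset: what is moved stays moved. The work goes in short steps, Python scripts to look and compute and a tool call to move; the robot and the scene stay as the last step left them, time stands still between calls to the robot, and variables do not carry over. Pictures are saved under pics/ and viewed, at most 10 in all, crops included, and the job is handed in when it is done.

Besides the shell and the picture viewer there is one more tool, called after "Call:" in YAML: its name, and indented under it one key for each argument. apply_moves: Moves the arm, as the interface text tells. Its arguments: {"type":"object","properties":{"commands":{"type":"array"},"force":{"type":"number"}},"required":["commands"]}

```bash
ls; mkdir -p pics; python3 - <<'E'
from workcell import sensors, optics, bot
import cv2
for n in ("top","side"):
    im=optics.read_camera(n); cv2.imwrite(f"pics/{n}0.png",im[:,:,::-1]); c=optics.get_calibration(n)
    print(n,c["mtx"].round(1).tolist(),c["R"].round(3).tolist(),c["t"].round(3).tolist(),c["dist_coeffs"])
s=sensors.observe();print(s,bot.hold_point_z)
E
```

```text
pics
top [[537.8, 0.0, 281.9], [0.0, 537.8, 213.3], [0.0, 0.0, 1.0]] [[0.017, -1.0, -0.004], [-0.996, -0.016, -0.09], [0.09, 0.006, -0.996]] [0.02, 0.462, 1.093] [-0.02200674  0.          0.          0.          0.        ]
side [[433.5, 0.0, 280.2], [0.0, 433.5, 212.7], [0.0, 0.0, 1.0]] [[0.986, -0.165, 0.005], [-0.066, -0.423, -0.904], [0.152, 0.891, -0.428]] [-0.442, 0.102, 0.8] [-0.05286629  0.          0.          0.          0.        ]
{'time': 0.1, 'joints': array([ 1.03169037e+00,  5.27851009e-02,  1.40163882e+00,  1.15683362e-05,
        1.68860318e+00, -7.02886769e-02]), 'joint_vel': array([ 2.03299290e-03, -1.89837858e-03, -2.21740531e-03, -2.30780297e-04,
        3.31695149e-05,  2.11500098e-04]), 'joint_efforts': array([ 8.43696507e-04, -3.82581139e+01, -3.60986602e+01, -5.92572383e-05,
        4.74615663e-03, -6.27133801e-06]), 'tcp_pos': array([0.23704187, 0.46813304, 0.23054283]), 'tool_rot': array([-7.29586207e-01, -3.05524650e+00,  2.14372771e-03]), 'force': array([-0.15261392, -0.16679782,  0.37843406]), 'wrist_torque': array([-0.02791181, -0.03441329,  0.01703494]), 'finger_force': 0.0, 'width': 0.08517891296223427} 0.0187
```

View pics/top0.png

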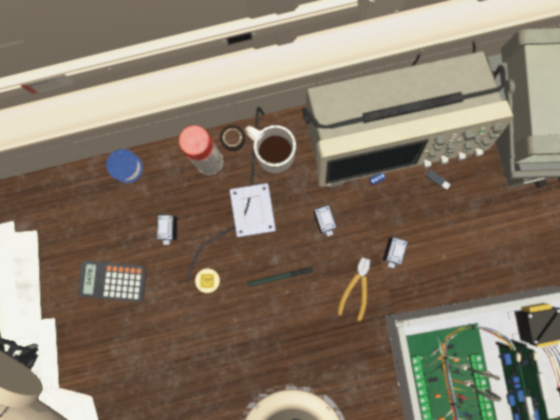

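View pics/side0.png

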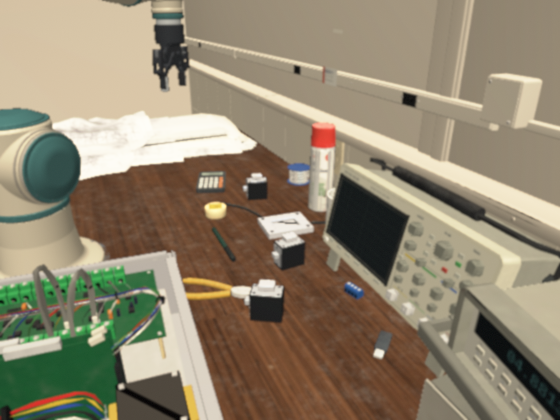

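The top view shows three latches near pixels (166,229), (325,220) and (397,251), and the plate at (252,210). The side view shows the same latches at (257,187), (289,252) and (266,300), with the plate at (285,225). I'll enlarge the crops next.

```bash
python3 - <<'E'
import cv2,numpy as np
t=cv2.imread("pics/top0.png"); s=cv2.imread("pics/side0.png")
def c(im,x,y,w,h,f): return cv2.resize(im[y:y+h,x:x+w],None,fx=f,fy=f,interpolation=cv2.INTER_NEAREST)
a=c(t,145,170,280,110,2.857); a=a[:,:800]
tiles=[c(t,x-25,y-25,50,50,5) for x,y in((166,229),(325,220),(397,251))]
row=np.hstack(tiles+[np.zeros((250,50,3),np.uint8)])
cv2.imwrite("pics/tc.png",np.vstack([a,row]))
tiles=[c(s,x-33,y-33,66,66,4) for x,y in((257,187),(289,252),(266,300),(285,225))]
cv2.imwrite("pics/sc.png",np.vstack([np.hstack(tiles[:2]),np.hstack(tiles[2:])]))
E
```

```text
(no output)
```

View pics/tc.png

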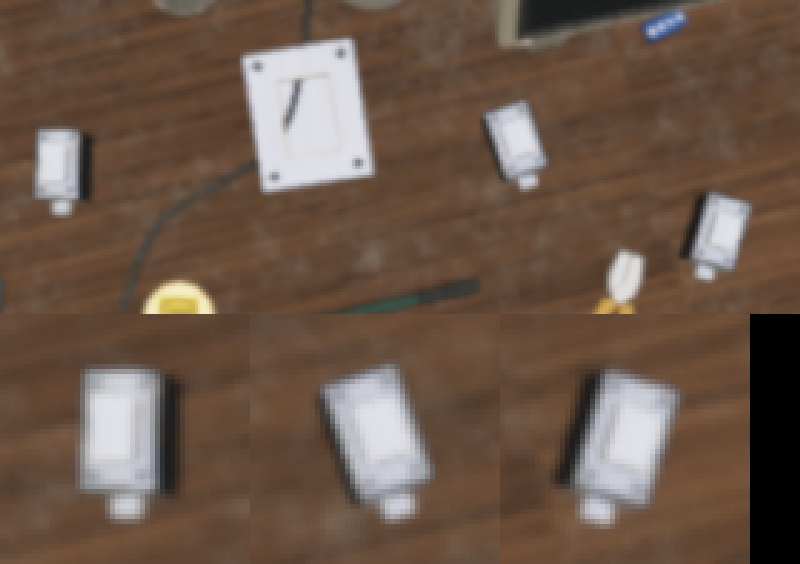

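View pics/sc.png

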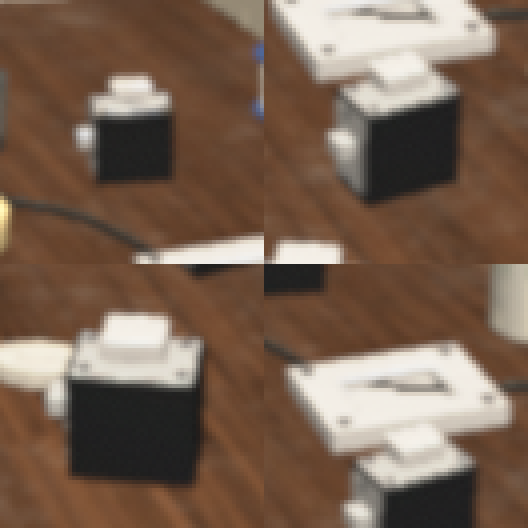

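The crops show a light housing top with a brighter cap. The tongue points down in the image, towards -x, on all three. The plate is a light quadrilateral with a pocket in the middle. Next I'll measure with masks and rays.

```bash
cat >h.py <<'E'
import cv2,numpy as np
from workcell import sensors, optics, bot
def ray(cal,px):
    u=cv2.undistortPoints(np.array(px,float).reshape(-1,1,2),cal["mtx"],np.asarray(cal["dist_coeffs"]))[:,0]
    d=np.c_[u,np.ones(len(u))]@cal["R"]; return -cal["R"].T@cal["t"],d
def plane(cal,px,z):
    o,d=ray(cal,px); return o+d*((z-o[2])/d[:,2])[:,None]
def tri(c1,p1,c2,p2):
    o1,d1=ray(c1,[p1]);o2,d2=ray(c2,[p2]);d1=d1[0]/np.linalg.norm(d1);d2=d2[0]/np.linalg.norm(d2)
    s=np.linalg.lstsq(np.c_[d1,-d2],o2-o1,rcond=None)[0]
    a,b=o1+s[0]*d1,o2+s[1]*d2; return (a+b)/2,np.linalg.norm(a-b)
def blob(im,x,y,r,thr,k=0,satmax=60):
    hsv=cv2.cvtColor(im,cv2.COLOR_RGB2HSV); m=((hsv[...,2]>thr)&(hsv[...,1]<satmax)).astype(np.uint8)
    w=np.zeros_like(m); w[max(0,y-r):y+r,x-r:x+r]=1; m*=w
    if k: m=cv2.morphologyEx(m,cv2.MORPH_OPEN,np.ones((k,k),np.uint8))
    cs=cv2.findContours(m,cv2.RETR_EXTERNAL,cv2.CHAIN_APPROX_NONE)[0]
    return max(cs,key=cv2.contourArea)
def cent(c):
    m=cv2.moments(c); return m["m10"]/m["m00"],m["m01"]/m["m00"]
E
python3 - <<'E'
from h import *
t=cv2.imread("pics/top0.png")[:,:,::-1].copy(); s=cv2.imread("pics/side0.png")[:,:,::-1].copy()
ct,cs=optics.get_calibration("top"),optics.get_calibration("side")
for n,p,q in(("L1",(166,229),(258,180)),("L2",(325,220),(289,240)),("L3",(397,251),(266,290))):
    b=blob(t,*p,20,120,9); P=plane(ct,b[:,0,:],.048)[:,:2]
    r=cv2.minAreaRect((P*1000).astype(np.float32)); box=cv2.boxPoints(r)
    e=max([box[1]-box[0],box[2]-box[1]],key=np.linalg.norm); e=e*np.sign(e[0])
    print(n,"housing top",np.round(r[0],1),np.round(r[1],1),"yaw",np.arctan2(e[1],e[0]).round(3))
    for im,pp in((t,p),(s,q)):
        hsv=cv2.cvtColor(im,cv2.COLOR_RGB2HSV)[pp[1]-18:pp[1]+18,pp[0]-18:pp[0]+18,2]; print(np.percentile(hsv,[70,80,90,95,99]),end=" ")
    ca=blob(t,*p,20,226); cb=blob(s,*q,22,228)
    X,g=tri(ct,cent(ca),cs,cent(cb)); print("cap",cent(ca),cv2.contourArea(ca),cent(cb),cv2.contourArea(cb),(X*1000).round(1),(g*1000).round(1))
b=blob(t,252,210,35,150,9); P=plane(ct,b[:,0,:],.012)[:,:2]
r=cv2.minAreaRect((P*1000).astype(np.float32)); print("plate",r,cv2.boxPoints(r).round(1).tolist())
E
```

```text
L1 housing top [427.7 264.8] [49.  28.4] yaw 0.035
[127. 184. 211. 226. 232.] [108.   112.   170.5  211.25 233.  ] cap (162.94444444444446, 225.64444444444445) 45.0 (255.95555555555555, 174.6222222222222) 7.5 [430.2 263.7  62.3] 1.5
L2 housing top [449.2 -60.1] [48.6 32.3] yaw 0.016
[133. 188. 214. 226. 232.] [222. 235. 242. 242. 244.] cap (325.83673469387753, 217.41836734693877) 49.0 (284.60530679933663, 225.11498065229407) 301.5 [447.6 -58.9  83. ] 3.6
L3 housing top [ 387.  -205.4] [32.2 48.6] yaw -0.004
[135.5 188.  213.  225.  232. ] [192. 212. 227. 241. 245.] cap (398.67391304347825, 250.04347826086956) 46.0 (266.06666666666666, 283.2111111111111) 75.0 [ 390.1 -205.7   63.3] 3.2
plate ((469.3751525878906, 89.77146911621094), (102.27853393554688, 82.1916275024414), 10.090213775634766) [[411.79998779296875, 121.30000305175781], [426.20001220703125, 40.400001525878906], [526.9000244140625, 58.29999923706055], [512.5, 139.1999969482422]]
```

```bash
python3 - <<'E'
from h import *
t=cv2.imread("pics/top0.png")[:,:,::-1].copy(); s=cv2.imread("pics/side0.png")[:,:,::-1].copy()
ct,cs=optics.get_calibration("top"),optics.get_calibration("side")
for n,p in(("L1",(166,229)),("L2",(325,220)),("L3",(397,251))):
  for thr in(100,130):
    b=blob(t,*p,22,thr,3); P=plane(ct,b[:,0,:],.048)[:,:2]*1000
    r=cv2.minAreaRect(P.astype(np.float32)); box=cv2.boxPoints(r)
    e=max([box[1]-box[0],box[2]-box[1]],key=np.linalg.norm); e=e*np.sign(e[0])/np.linalg.norm(e)
    f=np.array([-e[1],e[0]]); far=(P@e).max(); 
    w=np.array([(P@f).min(),(P@f).max()]); c=e*(far-24.5)+f*w.mean()
    print(n,thr,c.round(1),"w",np.diff(w).round(1),"len+tongue",(far-(P@e).min()).round(1),"yaw",np.arctan2(e[1],e[0]).round(3))
ca=blob(t,325,220,20,226); s2=s.copy(); s2[:232]=0; cb=blob(s2,289,240,12,228)
X,g=tri(ct,cent(ca),cs,cent(cb)); print("L2 cap",cent(cb),cv2.contourArea(cb),(X*1000).round(1),g)
# plate hull corners in both views
b=blob(t,252,210,35,150,9); A=cv2.boxPoints(cv2.minAreaRect(b)); print(A.round(1).tolist())
s3=s.copy(); s3[233:]=0
b=blob(s3,285,222,32,190,3); h=cv2.convexHull(b); print(cv2.approxPolyDP(h,2.5,True)[:,0].tolist())
E
```

```text
L1 100 [429.6 264.9] w [32.4] len+tongue 62.9 yaw 0.035
L1 130 [427.6 264.8] w [28.4] len+tongue 59.0 yaw 0.035
L2 100 [452.4 -60.1] w [32.7] len+tongue 62.6 yaw 0.332
L2 130 [450.4 -60.3] w [29.5] len+tongue 60.1 yaw 0.33
L3 100 [ 389.5 -205.7] w [32.7] len+tongue 62.5 yaw -0.281
L3 130 [ 388.1 -205.2] w [30.5] len+tongue 60.9 yaw -0.269
L2 cap (289.31228070175433, 234.90877192982455) 47.5 [452.7 -60.8  63.3] 0.0031994739783716363
[[228.8000030517578, 188.6999969482422], [267.6000061035156, 182.5], [275.29998779296875, 230.60000610351562], [236.5, 236.8000030517578]]
[[312, 229], [268, 232], [261, 220], [269, 216], [300, 213]]
```

```bash
python3 - <<'E'
from h import *
ct,cs=optics.get_calibration("top"),optics.get_calibration("side")
for a,b in(((228.8,188.7),(300,213)),((267.6,182.5),(312,229)),((236.5,236.8),(261,219))):
    X,g=tri(ct,a,cs,b); print((X*1000).round(1),round(g*1000,1))
# obstacle spots on the table from side view: scope foot, can base, bottle base
print((plane(cs,[(332,266),(316,209),(325,180)],0)*1000).round().tolist())
E
```

```text
[515.3 139.5   8.7] 4.6
[527.2  58.6   8.2] 0.7
[418.3 120.5   9.8] 12.7
[[533.0, -79.0, 0.0], [564.0, 174.0, 0.0], [636.0, 359.0, 0.0]]
```

Call:
apply_moves:
  commands: [0.383,-0.406,0,0,0,0.481,-1,0.383,-0.406,0,0,0,0.481,-1,0.383,-0.406,0,0,0,0.481,-1,0.383,-0.406,0,0,0,0.481,-1,0.383,-0.406,0,0,0,0.481,-1,0.383,-0.406,0,0,0,0.481,-1,0.383,-0.406,-0.1,0,0,0.481,-1,0.383,-0.406,-0.2,0,0,0.481,-1,0.383,-0.406,-0.26,0,0,0.481,-1,0.383,-0.406,-0.29,0,0,0.481,-1,0.383,-0.406,-0.301,0,0,0.481,-1,0.383,-0.406,-0.301,0,0,0.481,-1,0.383,-0.406,-0.301,0,0,0.481,-1,0.383,-0.406,-0.301,0,0,0.481,-1]
  force: 40

```text
time: 1.85
tcp_pos: [0.4291, 0.2656, 0.0817]
tool_rot: [-0.055, 3.14, 0.001]
force: [-0.8, -0.1, 0.4]
width: -0.0004
finger_force: 0.0
```

Call:
apply_moves:
  commands: [0,0,-0.012,0,0,0,-1,0,0,-0.022,0,0,0,-1,0,0,-0.03,0,0,0,-1,0,0,-0.03,0,0,0,-1,0,0,-0.03,0,0,0,-1]

```text
time: 2.48
tcp_pos: [0.4288, 0.2654, 0.0659]
tool_rot: [-0.055, 3.141, 0.0]
force: [0.0, -0.0, -0.6]
width: 0.0003
finger_force: 0.0
```

```bash
python3 - <<'E'
from h import *
s=optics.read_camera("side"); t=optics.read_camera("top")
a=cv2.resize(s[120:220,215:315],None,fx=4,fy=4); b=cv2.resize(t[180:280,120:220],None,fx=4,fy=4)
cv2.imwrite("pics/p1.png",np.hstack([a,b])[:,:,::-1]); print(sensors.observe()["force"],sensors.observe()["tcp_pos"])
E
```

```text
[-0.57030635  0.27476511  0.1824268 ] [0.42881772 0.26546153 0.06601555]
```

View pics/p1.png

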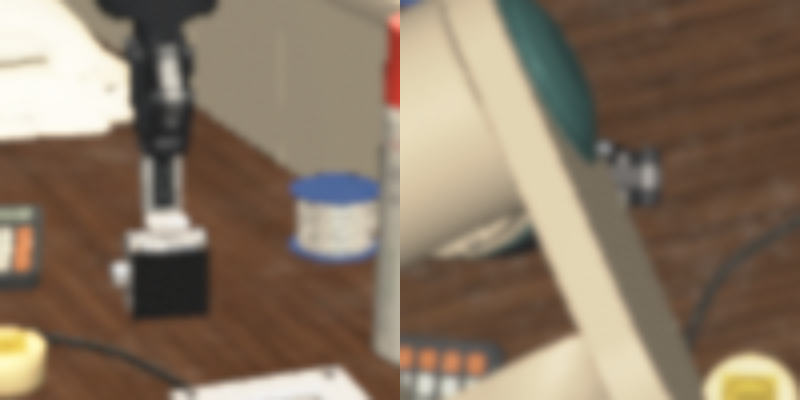

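The side view on the left shows the shut fingertips at (161,225), just above cap 1 at (167,225). They are centred to within about 2 mm. Next I'll descend slowly and feel for contact.

Call:
apply_moves:
  commands: [0.002,0,-0.002,0,0,0,-1,0.002,0,-0.004,0,0,0,-1,0.002,0,-0.006,0,0,0,-1,0.002,0,-0.007,0,0,0,-1,0.002,0,-0.008,0,0,0,-1,0.002,0,-0.008,0,0,0,-1]

```text
time: 3.32
tcp_pos: [0.4297, 0.2654, 0.0621]
tool_rot: [-0.055, 3.141, 0.0]
force: [-2.2, -0.5, 3.3]
width: 0.0002
finger_force: 1.7
```

Call:
apply_moves:
  commands: [0,0,-0.001,0,0,0,-1,0,0,-0.002,0,0,0,-1,0,0,-0.002,0,0,0,-1]

```text
time: 3.7
tcp_pos: [0.4298, 0.2655, 0.0617]
tool_rot: [-0.055, 3.141, 0.001]
force: [-4.2, -1.2, 8.5]
width: 0.0002
finger_force: 4.1
```

Call:
apply_moves:
  commands: [0,0,-0.001,0,0,0,-1,0,0,-0.002,0,0,0,-1,0,0,-0.002,0,0,0,-1]

```text
time: 4.08
tcp_pos: [0.4298, 0.2655, 0.0609]
tool_rot: [-0.055, 3.141, 0.001]
force: [-4.2, -1.5, 9.4]
width: 0.0002
finger_force: 4.6
```

Call:
apply_moves:
  commands: [0,0,-0.001,0,0,0,-1,0,0,-0.002,0,0,0,-1,0,0,-0.002,0,0,0,-1]

```text
time: 4.45
tcp_pos: [0.4298, 0.2655, 0.0599]
tool_rot: [-0.055, 3.141, 0.001]
force: [-4.2, -2.1, 9.8]
width: -0.0001
finger_force: 4.8
```

Call:
apply_moves:
  commands: [0,0,-0.001,0,0,0,-1,0,0,-0.002,0,0,0,-1,0,0,-0.002,0,0,0,-1]

```text
time: 4.82
tcp_pos: [0.4297, 0.2655, 0.0589]
tool_rot: [-0.055, 3.141, 0.001]
force: [-4.6, -1.6, 9.8]
width: -0.0001
finger_force: 4.7
```

Call:
apply_moves:
  commands: [0,0,-0.002,0,0,0,-1,0,0,-0.004,0,0,0,-1,0,0,-0.006,0,0,0,-1,0,0,-0.007,0,0,0,-1,0,0,-0.008,0,0,0,-1,0,0,-0.009,0,0,0,-1,0,0,-0.01,0,0,0,-1,0,0,-0.01,0,0,0,-1]

```text
time: 5.82
tcp_pos: [0.4297, 0.2654, 0.0528]
tool_rot: [-0.055, 3.141, 0.0]
force: [-0.1, -0.8, 0.6]
width: 0.0001
finger_force: 0.0
```

Call:
apply_moves:
  commands: [0,0,0.06,0,0,0,-1,0,0,0.12,0,0,0,-1,0.01,-0.12,0.12,0,0,0.07,-1,0.02,-0.24,0.12,0,0,0.14,-1,0.03,-0.36,0.12,0,0,0.2,-1,0.04,-0.48,0.12,0,0,0.284,-1,0.044,-0.58,0.12,0,0,0.284,-1,0.044,-0.651,0.12,0,0,0.284,-1,0.044,-0.651,0.12,0,0,0.284,-1,0.044,-0.651,0.07,0,0,0.284,-1,0.044,-0.651,0.04,0,0,0.284,-1,0.044,-0.651,0.026,0,0,0.284,-1,0.044,-0.651,0.026,0,0,0.284,-1,0.044,-0.651,0.026,0,0,0.284,-1]

```text
time: 7.58
tcp_pos: [0.4522, -0.06, 0.0666]
tool_rot: [-0.52, 3.097, -0.001]
force: [0.5, -0.8, 0.1]
width: -0.0001
finger_force: 0.0
```

```bash
python3 - <<'E'
from h import *
s=optics.read_camera("side"); t=optics.read_camera("top")
a=cv2.resize(s[180:280,240:340],None,fx=4,fy=4); b=cv2.resize(s[120:220,215:315],None,fx=4,fy=4)
cv2.imwrite("pics/p2.png",np.hstack([a,b])[:,:,::-1]); print(sensors.observe()["force"],sensors.observe()["tcp_pos"])
E
```

```text
[-0.11641465  0.05571533 -0.85525128] [ 0.45210747 -0.06012428  0.06649865]
```

View pics/p2.png

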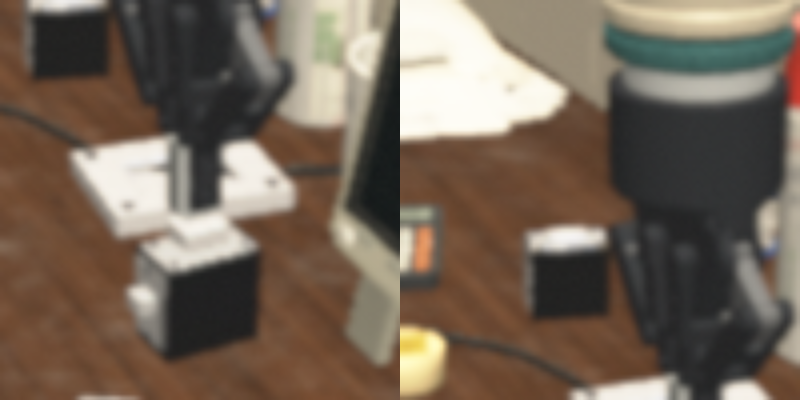

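The left half shows the fingertips centred over cap 2 at about (195,215). In the right half, latch 1 at (568,270) has its cap down and its tongue drawn in. Next I'll press latch 2.

Call:
apply_moves:
  commands: [0,0,-0.002,0,0,0,-1,0,0,-0.004,0,0,0,-1,0,0,-0.006,0,0,0,-1,0,0,-0.008,0,0,0,-1,0,0,-0.009,0,0,0,-1,0,0,-0.009,0,0,0,-1]

```text
time: 8.43
tcp_pos: [0.4517, -0.0601, 0.0616]
tool_rot: [-0.52, 3.098, 0.0]
force: [-1.7, -0.2, 3.8]
width: -0.0001
finger_force: 2.0
```

Call:
apply_moves:
  commands: [0,0,-0.001,0,0,0,-1,0,0,-0.002,0,0,0,-1,0,0,-0.002,0,0,0,-1]

```text
time: 8.8
tcp_pos: [0.4517, -0.0601, 0.0604]
tool_rot: [-0.52, 3.098, 0.0]
force: [-2.6, 0.9, 4.9]
width: 0.0001
finger_force: 2.3
```

Call:
apply_moves:
  commands: [0,0,-0.001,0,0,0,-1,0,0,-0.002,0,0,0,-1,0,0,-0.002,0,0,0,-1]

```text
time: 9.18
tcp_pos: [0.4517, -0.0601, 0.0593]
tool_rot: [0.52, -3.098, -0.0]
force: [-3.8, -0.6, 4.6]
width: -0.0002
finger_force: 2.4
```

Call:
apply_moves:
  commands: [0,0,-0.002,0,0,0,-1,0,0,-0.004,0,0,0,-1,0,0,-0.006,0,0,0,-1,0,0,-0.008,0,0,0,-1,0,0,-0.009,0,0,0,-1,0,0,-0.01,0,0,0,-1,0,0,-0.011,0,0,0,-1,0,0,-0.012,0,0,0,-1,0,0,-0.012,0,0,0,-1]

```text
time: 10.3
tcp_pos: [0.4517, -0.0601, 0.0533]
tool_rot: [0.52, -3.098, -0.0]
force: [0.2, 0.3, -0.6]
width: -0.0001
finger_force: 0.0
```

Call:
apply_moves:
  commands: [0,0,-0.0016,0,0,0,-1,0,0,-0.0016,0,0,0,-1,0,0,0.06,0,0,0,-1,0,0,0.12,0,0,0,-1,-0.04,-0.1,0.12,0,0,-0.15,-1,-0.08,-0.2,0.12,0,0,-0.3,-1,-0.125,-0.291,0.12,0,0,-0.45,-1,-0.125,-0.291,0.12,0,0,-0.58,-1,-0.125,-0.291,0.12,0,0,-0.58,-1,-0.125,-0.291,0.07,0,0,-0.58,-1,-0.125,-0.291,0.04,0,0,-0.58,-1,-0.125,-0.291,0.026,0,0,-0.58,-1,-0.125,-0.291,0.026,0,0,-0.58,-1,-0.125,-0.291,0.026,0,0,-0.58,-1]

```text
time: 12.05
tcp_pos: [0.3896, -0.2058, 0.067]
tool_rot: [0.43, 3.111, -0.001]
force: [0.3, -0.5, 0.9]
width: 0.0
finger_force: 0.0
```

```bash
python3 - <<'E'
from h import *
s=optics.read_camera("side"); t=optics.read_camera("top")
a=cv2.resize(s[230:330,215:315],None,fx=4,fy=4); b=cv2.resize(s[190:290,240:340],None,fx=4,fy=4)
cv2.imwrite("pics/p3.png",np.hstack([a,b])[:,:,::-1]); print(sensors.observe()["force"],sensors.observe()["tcp_pos"])
E
```

```text
[-0.2074245   0.06217891 -0.28992994] [ 0.38957207 -0.20581453  0.06699281]
```

View pics/p3.png

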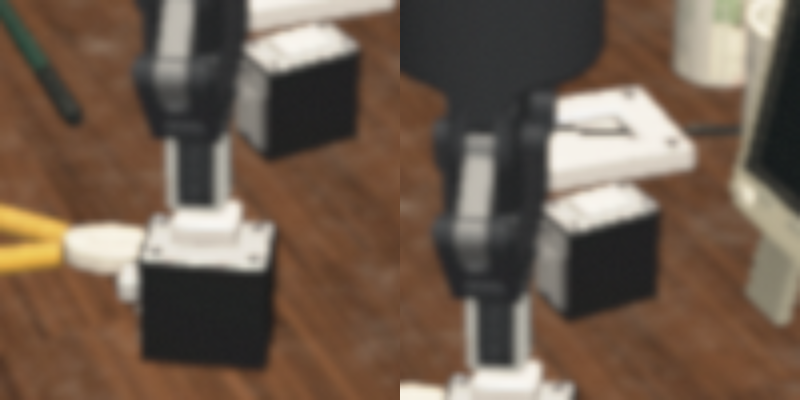

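The left half shows the fingertips over cap 3 at (205,215), about 2 mm left of centre. In both halves, latch 2 has its cap down and its tongue in. Next I'll nudge x and press latch 3.

Call:
apply_moves:
  commands: [0.003,0,-0.002,0,0,0,-1,0.003,0,-0.004,0,0,0,-1,0.003,0,-0.006,0,0,0,-1,0.003,0,-0.008,0,0,0,-1,0.003,0,-0.01,0,0,0,-1,0.003,0,-0.01,0,0,0,-1]

```text
time: 12.9
tcp_pos: [0.3907, -0.2057, 0.0621]
tool_rot: [-0.431, -3.112, 0.0]
force: [-3.5, 1.7, 6.6]
width: -0.0003
finger_force: 3.4
```

Call:
apply_moves:
  commands: [0,0,-0.001,0,0,0,-1,0,0,-0.002,0,0,0,-1,0,0,-0.002,0,0,0,-1]

```text
time: 13.28
tcp_pos: [0.3909, -0.2058, 0.0618]
tool_rot: [0.431, 3.112, -0.001]
force: [-4.4, 3.0, 14.1]
width: 0.0
finger_force: 6.3
```

Call:
apply_moves:
  commands: [0,0,-0.001,0,0,0,-1,0,0,-0.002,0,0,0,-1,0,0,-0.002,0,0,0,-1]

```text
time: 13.65
tcp_pos: [0.3909, -0.2058, 0.061]
tool_rot: [0.431, 3.111, -0.001]
force: [-5.9, 2.3, 15.0]
width: -0.0001
finger_force: 7.1
```

Call:
apply_moves:
  commands: [-0.001,0,-0.001,0,0,0,-1,-0.001,0,-0.002,0,0,0,-1,-0.001,0,-0.002,0,0,0,-1]

```text
time: 14.02
tcp_pos: [0.3908, -0.2058, 0.0603]
tool_rot: [0.43, 3.111, -0.001]
force: [-5.8, 4.4, 14.4]
width: -0.0001
finger_force: 7.4
```

Call:
apply_moves:
  commands: [0,0,-0.001,0,0,0,-1,0,0,-0.002,0,0,0,-1,0,0,-0.002,0,0,0,-1]

```text
time: 14.4
tcp_pos: [0.3907, -0.2058, 0.0593]
tool_rot: [0.43, 3.111, -0.0]
force: [-4.6, 3.8, 15.3]
width: 0.0001
finger_force: 7.3
```

Call:
apply_moves:
  commands: [0,0,-0.001,0,0,0,-1,0,0,-0.002,0,0,0,-1,0,0,-0.003,0,0,0,-1,0,0,-0.004,0,0,0,-1,0,0,-0.004,0,0,0,-1]

```text
time: 15.02
tcp_pos: [0.3906, -0.2057, 0.0565]
tool_rot: [0.43, 3.111, -0.0]
force: [-2.2, 2.2, 8.1]
width: -0.0002
finger_force: 4.1
```

Call:
apply_moves:
  commands: [0,0,-0.001,0,0,0,-1,0,0,-0.002,0,0,0,-1,0,0,-0.003,0,0,0,-1,0,0,-0.004,0,0,0,-1,0,0,-0.005,0,0,0,-1,0,0,-0.006,0,0,0,-1,0,0,-0.0066,0,0,0,-1,0,0,-0.0066,0,0,0,-1]

```text
time: 16.02
tcp_pos: [0.3901, -0.2057, 0.0526]
tool_rot: [-0.431, -3.112, -0.0]
force: [-3.8, 2.2, 6.9]
width: 0.0002
finger_force: 3.5
```

Call:
apply_moves:
  commands: [0,0,0.05,0,0,0,0,0,0,0.12,0,0,0,1,0,0,0.18,0,0,0,1,0,0,0.18,0,0,0,1]

```text
time: 16.52
tcp_pos: [0.3913, -0.2063, 0.1443]
tool_rot: [0.43, 3.107, -0.003]
force: [1.0, 0.6, -0.2]
width: 0.0724
finger_force: 0.0
```

```bash
cat >m.py <<'E'
from h import *
def latch(t,ct,p,z=.048,r=22,tongue=False):
    out=[]
    for thr in(100,130):
        b=blob(t,*p,r,thr,3); P=plane(ct,b[:,0,:],z)[:,:2]*1000
        q=cv2.minAreaRect(P.astype(np.float32)); box=cv2.boxPoints(q)
        e=max([box[1]-box[0],box[2]-box[1]],key=np.linalg.norm); e=e*np.sign(e[0])/np.linalg.norm(e)
        out.append((np.round(q[0],1),np.round(sorted(q[1]),1),np.arctan2(e[1],e[0]).round(3)))
    return out
E
python3 - <<'E'
from m import *
s=optics.read_camera("side"); t=optics.read_camera("top").copy(); ct=optics.get_calibration("top")
for p in((166,229),(325,220),(397,251)): print(latch(t,ct,p))
a=cv2.resize(s[150:330,210:330],None,fx=3,fy=3); b=cv2.resize(t[150:330,140:290],None,fx=3,fy=3)
cv2.imwrite("pics/p4.png",np.hstack([a,b])[:,:,::-1]); print(sensors.observe()["tcp_pos"],sensors.observe()["width"])
E
```

```text
[(array([427.7, 264.6]), array([32.5, 52.6]), np.float32(0.017)), (array([427.7, 264.8]), array([28.4, 49. ]), np.float32(0.035))]
[(array([449.8, -60.9]), array([32.7, 54.4]), np.float32(0.332)), (array([450.6, -60.3]), array([29.5, 48.6]), np.float32(0.332))]
[(array([ 375.6, -234.2]), array([33.3, 89.2]), np.float32(-0.566)), (array([ 375.1, -234.4]), array([30.2, 86.4]), np.float32(-0.566))]
[ 0.38998188 -0.20550758  0.14128988] 0.08415422449180864
```

View pics/p4.png

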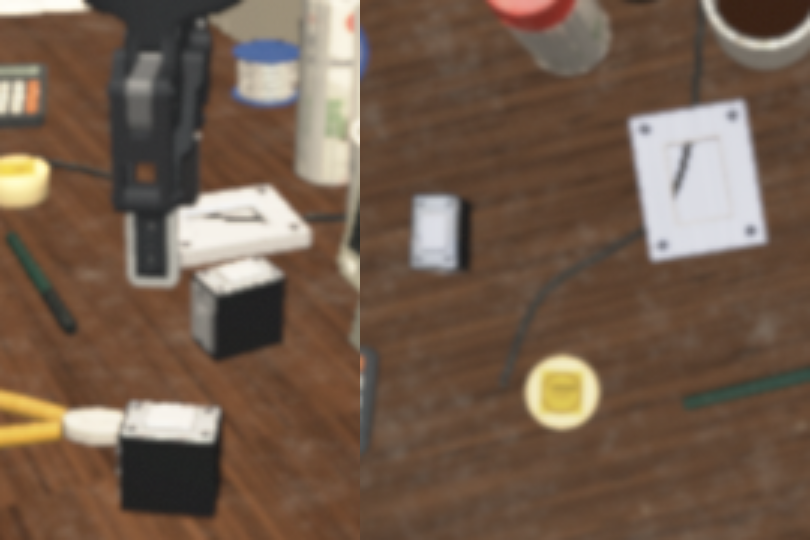

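The views show all three latches with caps down and tongues in, and the rejects have not moved. Latch 1 was the roughly 9–10 N one, so I'll grasp that at (428,265).

Call:
apply_moves:
  commands: [0.008,0.1,0,0,0,0.05,1,0.016,0.2,0,0,0,0.1,1,0.024,0.3,0,0,0,0.15,1,0.032,0.4,0,0,0,0.2,1,0.04,0.5,0,0,0,0.25,1,0.048,0.6,0,0,0,0.291,1,0.056,0.7,0,0,0,0.291,1,0.064,0.8,0,0,0,0.291,1,0.072,0.89,0,0,0,0.291,1,0.076,0.93,0,0,0,0.291,1,0.076,0.9406,0,0,0,0.291,1,0.076,0.9406,0,0,0,0.291,1,0.076,0.9406,0,0,0,0.291,1,0.076,0.9406,-0.06,0,0,0.291,1,0.076,0.9406,-0.12,0,0,0.291,1,0.076,0.9406,-0.18,0,0,0.291,1,0.076,0.9406,-0.22,0,0,0.291,1,0.076,0.9406,-0.245,0,0,0.291,1,0.076,0.9406,-0.255,0,0,0.291,1,0.076,0.9406,-0.255,0,0,0.291,1]

```text
time: 19.12
tcp_pos: [0.4285, 0.2646, 0.0149]
tool_rot: [-0.046, 3.141, 0.001]
force: [0.2, 0.5, 0.9]
width: 0.0854
finger_force: 0.0
```

Call:
apply_moves:
  commands: [0,0,0,0,0,0,0,0,0,0,0,0,0,0,0,0,0,0,0,0,-0.2,0,0,0,0,0,0,-0.4,0,0,0,0,0,0,-1,0,0,0,0,0,0,-1,0,0,0,0,0,0,-1,0,0,0,0,0,0,-1]
  force: 40

```text
time: 20.12
tcp_pos: [0.4284, 0.2649, 0.0149]
tool_rot: [-0.047, 3.141, 0.001]
force: [-0.8, -0.1, 6.0]
width: 0.0317
finger_force: 40.6
```

Call:
apply_moves:
  commands: [0,0,0.03,0,0,0,-1,0,0,0.08,0,0,0,-1,0,0,0.12,0,0,0,-1,0.02,-0.08,0.12,0,0,0.05,-1,0.04,-0.17,0.12,0,0,0.1,-1,0.06,-0.26,0.12,0,0,0.14,-1,0.08,-0.33,0.12,0,0,0.14,-1,0.083,-0.35,0.12,0,0,0.14,-1,0.083,-0.35,0.09,0,0,0.14,-1,0.083,-0.35,0.06,0,0,0.14,-1,0.083,-0.35,0.04,0,0,0.14,-1,0.083,-0.35,0.04,0,0,0.14,-1]

```text
time: 21.62
tcp_pos: [0.4687, 0.0902, 0.0331]
tool_rot: [0.278, -3.126, -0.0]
force: [1.0, 0.8, -2.7]
width: 0.0314
finger_force: 40.5
```

```bash
python3 - <<'E'
from h import *
s=optics.read_camera("side"); t=optics.read_camera("top")
a=cv2.resize(s[150:250,235:335],None,fx=4,fy=4,interpolation=cv2.INTER_CUBIC); b=cv2.resize(t[160:260,200:300],None,fx=4,fy=4,interpolation=cv2.INTER_CUBIC)
cv2.imwrite("pics/p5.png",np.hstack([a,b])[:,:,::-1]); o=sensors.observe(); print(o["force"],o["tcp_pos"],o["width"],o["tool_rot"])
E
```

```text
[ 0.45667288 -0.87637706 -3.4003594 ] [0.46979181 0.09003525 0.03462259] 0.03185871096952306 [-2.77416211e-01  3.12918209e+00  1.71268776e-04]
```

View pics/p5.png

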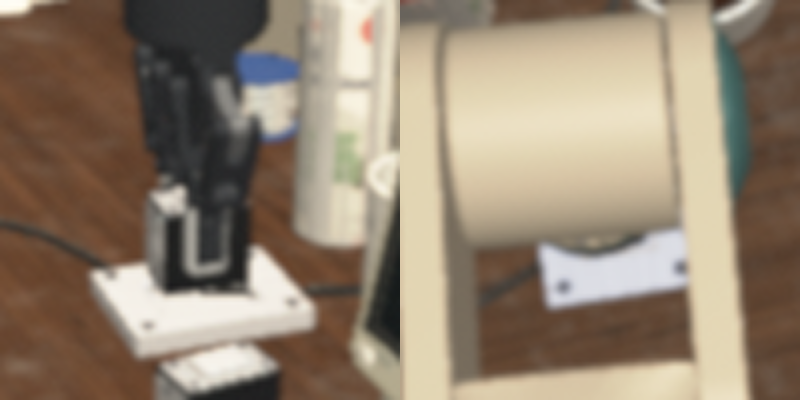

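The side view shows the latch upright in the grip, centred over the plate with its foot just above the pocket at about (205,285). The arm blocks the top view. Next I'll lower it gently.

Call:
apply_moves:
  commands: [0,0,-0.005,0,0,0,-1,0,0,-0.01,0,0,0,-1,0,0,-0.014,0,0,0,-1,0,0,-0.017,0,0,0,-1,0,0,-0.02,0,0,0,-1,0,0,-0.02,0,0,0,-1]

```text
time: 22.48
tcp_pos: [0.4696, 0.0897, 0.0244]
tool_rot: [0.276, -3.129, -0.0]
force: [-0.3, -0.2, -3.1]
width: 0.0316
finger_force: 40.5
```

Call:
apply_moves:
  commands: [0,0,-0.002,0,0,0,-1,0,0,-0.004,0,0,0,-1,0,0,-0.006,0,0,0,-1,0,0,-0.008,0,0,0,-1,0,0,-0.008,0,0,0,-1]

```text
time: 23.1
tcp_pos: [0.4696, 0.0897, 0.0204]
tool_rot: [0.276, -3.129, -0.0]
force: [-0.5, 0.5, -3.2]
width: 0.0314
finger_force: 40.5
```

Call:
apply_moves:
  commands: [0,0,-0.001,0,0,0,-1,0,0,-0.002,0,0,0,-1,0,0,-0.003,0,0,0,-1,0,0,-0.0034,0,0,0,-1,0,0,-0.0034,0,0,0,-1]

```text
time: 23.72
tcp_pos: [0.4698, 0.0897, 0.019]
tool_rot: [-0.277, 3.129, 0.0]
force: [-1.1, 0.8, -1.0]
width: 0.0315
finger_force: 40.7
```

Call:
apply_moves:
  commands: [0,0,-0.001,0,0,0,-1,0,0,-0.001,0,0,0,-0.1,0,0,-0.001,0,0,0,0.2,0,0,-0.001,0,0,0,0.6,0,0,-0.001,0,0,0,0.6,0,0,-0.001,0,0,0,0.6]

```text
time: 24.48
tcp_pos: [0.4697, 0.0897, 0.0183]
tool_rot: [-0.277, 3.129, 0.0]
force: [0.3, -0.6, -0.6]
width: 0.0684
finger_force: 0.0
```

Call:
apply_moves:
  commands: [0,0,0.03,0,0,0,0.6,0,0,0.1,0,0,0,0.6,0,0,0.2,0,0,0,0.6,0,0,0.3,0,0,0,0.6,-0.1,0.1,0.3,0,0,0,0.6,-0.1,0.2,0.3,0,0,0,0.6,-0.2,0.3,0.3,0,0,0,0.6,-0.2,0.4,0.3,0,0,0,0.6,-0.2,0.5,0.3,0,0,0,0.6,-0.2,0.5,0.3,0,0,0,0.6,-0.2,0.5,0.3,0,0,0,0.6]

```text
time: 25.85
tcp_pos: [0.3697, 0.3393, 0.1689]
tool_rot: [-0.277, 3.129, -0.0]
force: [-0.1, 0.5, 0.2]
width: 0.0679
finger_force: 0.0
```

```bash
python3 - <<'E'
from m import *
s=optics.read_camera("side"); t=optics.read_camera("top").copy(); ct=optics.get_calibration("top")
for p in((325,220),(397,251)): print(latch(t,ct,p))
b=blob(t,252,210,35,150,9); P=plane(ct,b[:,0,:],.012)[:,:2]
print("plate",cv2.minAreaRect((P*1000).astype(np.float32)))
a=cv2.resize(s[180:330,235:335],None,fx=4,fy=4,interpolation=cv2.INTER_CUBIC); b=cv2.resize(t[160:260,200:300],None,fx=4,fy=4,interpolation=cv2.INTER_CUBIC)
im=np.zeros((600,800,3),np.uint8); im[:,:400]=a; im[:400,400:]=b
cv2.imwrite("pics/p6.png",im[:,:,::-1]); o=sensors.observe(); print(o["tcp_pos"],o["time"])
E
```

```text
[(array([449.9, -61.1]), array([33.2, 54.3]), np.float32(0.339)), (array([450. , -60.5]), array([29.5, 49.9]), np.float32(0.332))]
[(array([ 387., -205.]), array([32.7, 54.2]), np.float32(-0.281)), (array([ 388.2, -205.2]), array([30.5, 48.8]), np.float32(-0.269))]
plate ((469.4164733886719, 89.65465545654297), (102.28216552734375, 82.4422378540039), 10.347349166870117)
[0.37000329 0.33878924 0.16886128] 25.95
```

View pics/p6.png

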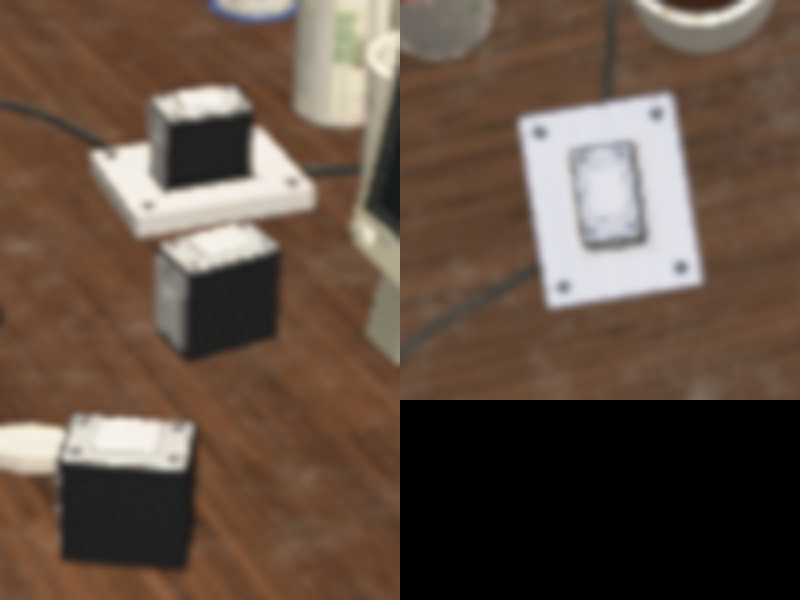

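The side view shows the latch upright and sunk into the plate at (200,140). The top view shows it centred and aligned in the pocket at (610,195). Both rejects stand where they were with caps down, so I'll hand in.

```bash
python3 -c "
from workcell import finish_job
print(finish_job())"
```

```text
the job is handed in; nothing more can be done
None
```

I clicked all three caps down, at about 9.8, 4.9 and 15.3 N. The 9.8 N latch is seated upright in the pocket and released, both rejects stand where they were with caps down, and the job is handed in; no verdict came back.

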